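# Hold a mosaic panel at its viewing tilt

### The arm

A 6-joint arm with a two-finger parallel gripper is mounted at the origin on the work surface. World frame = base frame: x ahead of the robot, y to its left, z up, the work surface at z = 0. Lengths are in mm, angles in rad, forces in N, time in s.
With the tool pointing down it reaches from about 300 to 875 mm from the base axis. Payload 4.2 kg.
Tool frame: the origin (TCP) lies at the centre of the arm's flange, where the gripper is bolted on; the fingertips stand 173 mm ahead of it and the grasp point (between the pads) lies 155 mm ahead of it; z points along the fingers, y is the line along which they close (so a half turn about z gives the same grasp; the last joint's range is limited). The gripper opens to 85 mm and grips with 20 to 120 N. Pads are 22 mm wide; open, the fingers measure 114 mm over their backs; the gripper's body (76 mm by 85 mm) begins 54 mm behind the grasp point. The pads swing forward as they close: fully open they stand 13 mm farther back than shut.
Start: joints at [-1.255, 0.32, 1.565, -0, 1.257, -0.02], TCP at [189.475, -542.883, 404.738] pointing down, gripper open.
Joint ranges: [-3.11, 3.11], [-0.84, 2.01], [0.21, 2.61], [-1.34, 4.49], [0.05, 2.63], [-2.56, 2.56]. Speed limits (rad/s): [2.57, 2.57, 3.14, 3.14, 3.14, 3.14].

### API

Orientations are given as a 3x3 rotation matrix whose columns are the frame's x, y, z axes.
In Python, from station import * gives the robot as it stands.
- The arm moves only by the tool send_rows, never from a script. Its argument "targets" is one flat list of numbers, 5 for each row, row after row: the opening, from 0 (shut) to 1 (fully open), then the shift along the tool's x, y, z in mm, then the turn about the tool's z in rad. In form: [fingers, x, y, z, yaw, fingers, x, y, z, yaw, ...]. A call has 1 to 12 rows; each row is the pose to reach, as a shift and turn from the pose commanded when the call began, along the tool's axes at that moment; what a row does not reach only later rows make up. A row lasts 1/12 s, in which the tool goes at most 41.7 mm and 7.16 degrees, less where a joint would pass 70% of its speed; a pose out of reach is approached as far as the arm can. A call with a gripper value outside its range is refused whole. The fingers move at their own pace and stop on an object; the grip force is fixed at half the most. Time passes only in rows, so rows that repeat a pose let the fingers close. It gives the time, the measured TCP pose, the force, the opening and the grip force at its end, in the units of the state.
- get_state(): the state, without advancing time (a new reading comes with each control period).
- get_image(name): name is "scene" or "top" or "wrist"; returns a dict with "image" (384x512x3 uint8, red, green, blue), "fx", "fy", "cx", "cy" (pixels), "D" ([k1, k2, p1, p2, k3] as OpenCV has them; the pictures are not rectified), "extrinsics" (4x4, takes a point from world to camera coordinates). Camera axes: x right, y down, z forward; pixel columns grow to the right and rows downward; lengths in mm; the calibration is good to about 2 mm. A picture is of the moment at which its call begins. There is no depth.
- sign_off(): hands the job in; it is judged then, once.
Trained networks look in a picture, given as the dict that the camera call returned (one of the last four; its "shot" number tells which), for a name from the list of things; names that differ only in an ending like _2 or _b are one class to them, and where a whole thing is asked for, a point or a joint stands for the part that bears it (a point fixed in the world has none). Each returns a list of dicts, best first, with "p" (0 to 1); they miss things now and then, are a little off and sometimes report something else, mostly with a low value. They report only what shows in the picture. A call takes as long as a camera call.
- look_for(name, picture): "location" ([x, y, z] in mm, in world coordinates, good to about 4 mm: the middle of the surface that is visible of it).
- place_of(name, picture): "location" ([x, y, z] in mm, in world coordinates, good to about 4 mm: a listed point, or the origin of a listed thing).
The state is a dict: "time": time; "joints": joint angles; "qd": joint speeds; "tau": joint torques, N m; "tcp_pos": TCP position; "orientation": TCP orientation; "ft_force": force on the tool from outside, world axes, zero at the start; "moment": the same for the moment, N m; "width": finger opening in mm; "gripper_force": force on a finger pad.
Only numpy, scipy, OpenCV 4.12 (cv2) and the standard library are available. Lean on these libraries where they do the work, as an engineer would, in place of code of your own. Each camera call takes 0.05 s, during which the arm holds its last target. There are 200 camera calls.

### The job

The freshly laid mosaic panel rests on the right-hand stop (seen from the robot) of its tilting stand. Work the black crank grip (never the panel or its pointer) to bring the red pointer to the green marker and keep it on the marker for a good six seconds without a break while the top-heavy panel tries to swing away, then ease the panel back down onto the same stop and let go. Never let the panel swing fast or bang on a stop, and leave the things around it alone.

Things in the scene. Friction and masses are not known exactly. Their poses are not given: they have to be found in the camera images.
- cradle: Fixed tilting stand, plywood base 270 x 240 x 16 mm with two bearing posts. Origin: centre of its underside on the table; x along the level axle (from the crank end, towards the robot, to the dial end), y to the left seen from the robot, z up. The axle line is 130 mm above the table.
- rocker (a joint): Tilt of the rocker (axle, panel and pointer, one rigid part), rad. 0 = level, pointer upright; positive leans to the cradle's left (+y); stops at -0.4 (right) and +0.4. Top-heavy: left alone it falls to a stop. Nominal inertia about the axle 0.065 kg m2, overturning moment 0.31 N m x sin(tilt), both -20 to +25 % from run to run with the panel's mass; damping 0.03 N m s/rad, friction 0.001 N m.
- crank (a joint): Angle of the crank relative to the rocker, rad, same direction (lean from upright = rocker + crank). It drives the rocker only through a soft torsion spring: torque on rocker = 0.18 N m/rad x this angle, damping 0.012 N m s/rad. With the crank held still the rocker runs away to a stop (time constant about 0.8 s), so the crank must keep moving to catch it. Counterweighted, 0.0013 kg m2.
- handle (a point): Centre of the crank's black round grip: bar 24 mm thick, 70 mm long, parallel to the axle, pointing from the flat crank arm towards the robot; 170 mm from the axle line, 300 mm above the table when upright, swinging sideways. Pinch it from above within 20 mm of this point, fingers closing across the bar; the crank arm begins 36 mm away on the far side. The bar may turn between the pads.
- axle_end (a point): Point on the axle line straight below the grip of the upright crank, 130 mm above the table; centre of the circle, 170 mm in radius, on which handle moves. It turns with the rocker; its x axis is the axle.
- panel_mid (a point): Wooden-framed mosaic panel, 200 mm along the axle, 430 mm across (470 mm over its steel clamps), 30 mm thick, nominally 2.4 kg, fixed on the rocker, underside about 6 mm above the axle line. Freshly laid: not to be touched, nor swung faster than 0.5 rad/s. This point: middle of its top face, 22 mm above the axle line; z square to the panel, x along the axle.
- pointer_tip (a point): Tip of the red pointer at the dial end of the axle, 150 mm from the axle line, 138 mm along the cradle's x. The pointer is fixed to the rocker and, like the panel, not to be touched.
- marker_tip (a point): Point on the dial that the green marker points at: 150 mm from the axle line, in the plane of the pointer. Pointer exactly on the marker = pointer_tip coincides with it, rocker = marker.
- marker (a joint): Angle of the green marker (16 mm wide, on the rim of the white dial), rad, same zero and direction as rocker; the wanted tilt. It stays where it is.
- pot: Bystander: black bowl, 90 mm across, 85 mm high. Origin centre of underside.
- hammer: Bystander: hammer lying on the table, 260 mm long. Origin near its middle, x along it.
- jar: Bystander: closed jar, 70 mm across, 100 mm high. Origin centre of underside.

How it is judged (in metres and radians):
On the way, in this order (a step that is already met when the one before it is completed fails the run):
1. the red pointer stays on the green marker (tips within 16 mm, about 0.1 rad) for six seconds without a break (distance between pointer_tip and marker_tip below 0.016 m), for 6 s.
2. the panel is eased back onto the stop it started from (value of joint rocker below -0.37 rad and velocity of joint rocker between -0.05 and 0.05 rad/s), for 0.3 s.
At the end, for the whole second after the job is handed in: The panel lies still on its right-hand stop (rocker below -0.37 rad, slower than 0.05 rad/s), the crank is let go with its spring slack (within 0.2 rad), and pot, hammer and jar stand within 30 mm of where they were (all of step 2 and value of joint crank between -0.2 and 0.2 rad and distance of each of pot, hammer, jar from where it was at the start of the episode below 0.03 m); the robot touches nothing.
It fails at once if the panel swings faster than 0.5 rad/s or bangs on a stop at that speed (velocity of joint rocker above 0.5 rad/s or velocity of joint rocker below -0.5 rad/s).
It fails at once if the robot touches the panel, its clamps or its pointer (more than 0.5 N) (contact force between any of the arm, the fingers and rocker_c0 above 0.5 N or contact force between any of the arm, the fingers and rocker_c1 above 0.5 N or contact force between any of the arm, the fingers and rocker_c2 above 0.5 N or contact force between any of the arm, the fingers and rocker_c3 above 0.5 N).
It fails at once if a bystander (pot, hammer or jar) is moved by more than 30 mm (distance of any of pot, hammer, jar from where it was at the start of the episode above 0.03 m).
It also fails if it takes over 69 s, if anything falls off the work surface, if the arm or the gripper's body presses on something with over 40 N, if the wrist force passes 120 N, or if a joint passes its speed limit or range.

## Working session

There is one attempt and no reset: what is moved stays moved. The work goes in short steps, Python scripts to look and compute and a tool call to move; the robot and the scene stay as the last step left them, time stands still between calls to the robot, and variables do not carry over. Pictures are saved under pics/ and viewed, at most 10 in all, crops included, and the job is handed in when it is done.

Besides the shell and the picture viewer there is one more tool, called after ">>>" by a JSON object that holds its "fn" and its "kwargs", one argument or row to a line. send_rows: Moves the arm, as the interface text tells. Its arguments: {"type":"object","properties":{"targets":{"type":"array"}},"required":["targets"]}

```bash
mkdir -p pics; ls
python3 - <<'E'
from station import *
import cv2,numpy as np
s=get_state();print(s)
for n in("scene","top"):
    p=get_image(n);cv2.imwrite(f"pics/{n}0.png",p["image"][:,:,::-1])
    E=p["extrinsics"];print(n,(-E[:3,:3].T@E[:3,3]).round(),p["fx"],p["D"])
    for t in["cradle","handle","axle_end","panel_mid","pointer_tip","marker_tip","pot","hammer","jar"]:
        r=place_of(t,p);print(t,[(np.round(q["location"],1),round(q["p"],2)) for q in r[:2]])
E
```

```text
pics
{'time': 0.0, 'joints': array([-1.25502432e+00,  3.20240069e-01,  1.56567479e+00, -2.45197922e-05,
        1.25735905e+00, -2.00334556e-02]), 'qd': array([-0.00092739, -0.00033249, -0.00074824, -0.00063501, -0.00190975,
       -0.00073842]), 'tau': array([-2.55337955e-04, -4.15531468e+01, -2.34164482e+01, -2.42187671e-04,
        8.17961904e-03, -1.84397265e-05]), 'tcp_pos': array([ 189.40408184, -542.72266178,  403.91341307]), 'orientation': array([[ 9.44142697e-01,  3.29536449e-01, -5.44283304e-04],
       [ 3.29536898e-01, -9.44141357e-01,  1.59087570e-03],
       [ 1.03711526e-05, -1.68137511e-03, -9.99998586e-01]]), 'ft_force': array([-0.39562269, -0.43142359,  0.15530426]), 'moment': array([-0.02590931, -0.02179406,  0.06204425]), 'gripper_force': 0.0, 'width': 85.1685918820737}
scene [1357. -661. 1857.] 439.9936014127421 [-0.00980519  0.          0.          0.          0.        ]
cradle [(array([648.3,  96.3,   1. ]), 0.9)]
handle [(array([493. , -19. , 287.5]), 0.47)]
axle_end [(array([477.4,  43.5, 128.4]), 0.7)]
panel_mid [(array([649.2,  83.4, 147. ]), 0.88), (array([494. , -18. , 292.7]), 0.37)]
pointer_tip [(array([800.4,  70.7, 267.5]), 0.67)]
marker_tip [(array([783.6, 119.4, 274.9]), 0.46), (array([649.6,  80.9, 147.8]), 0.26)]
pot [(array([358.1, 509.8,  -4. ]), 0.59)]
hammer [(array([ 441.5, -547.1,   -0.9]), 0.68)]
jar []
top [ 374.  -32. 1409.] 353.26462961447453 [-0.06092676  0.          0.          0.          0.        ]
cradle [(array([646.3,  88.2,  -0. ]), 0.84)]
handle [(array([500.5, -17.7, 286.9]), 0.56)]
axle_end [(array([481.7,  48.7, 127.4]), 0.87)]
panel_mid []
pointer_tip []
marker_tip [(array([784.7, 112.3, 281.3]), 0.58), (array([480.2,  47.7, 127.8]), 0.35)]
pot [(array([353.4, 509.1,  -2.9]), 0.69)]
hammer [(array([ 435.2, -546.1,   -0.9]), 0.79)]
jar [(array([533.3, 487. ,  -3.5]), 0.55)]
```

View pics/scene0.png

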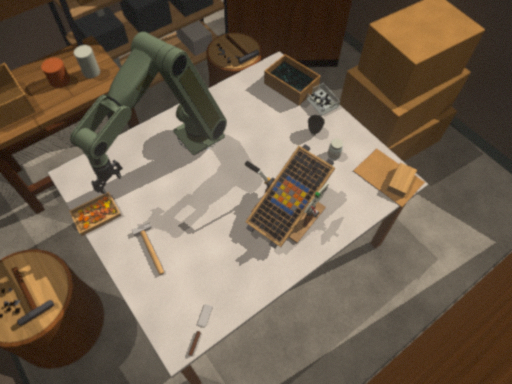

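View pics/top0.png

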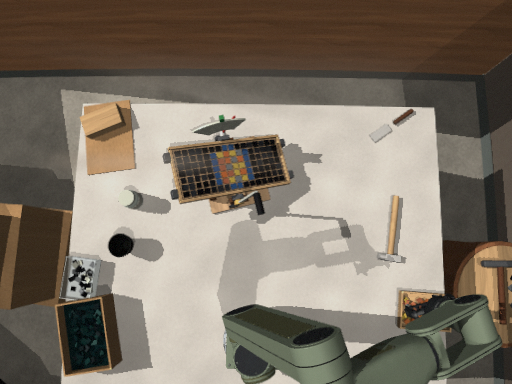

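The scene view shows the panel around (290,195) with the grip at (252,166). In the top view the grip is at (259,204), the green marker at (222,118), and the jar and pot are well clear on the left. The axle yaw works out at about 0.265, so I'll approach now.

>>> {"fn": "send_rows", "kwargs": {
  "targets": [1, 60, -60, -156, 0.07, 1, 358, -386, -156, 0.07, 1, 358, -386, -156, 0.07, 1, 358, -386, -156, 0.07, 1, 358, -386, -156, 0.07, 1, 358, -386, -156, 0.07, 1, 358, -386, -156, 0.07, 1, 358, -386, -156, 0.07, 1, 358, -386, -156, 0.07, 1, 358, -386, -156, 0.07, 1, 358, -386, -156, 0.07, 1, 358, -386, -156, 0.07]
}}

```text
time: 2.0
tcp_pos: [376.0, -113.9, 547.3]
orientation: [[0.965, 0.262, 0.001], [0.262, -0.965, -0.001], [0.001, 0.001, -1.0]]
ft_force: [1.0, -1.0, -0.1]
width: 85.5
gripper_force: 0.0
```

```bash
sleep 3
cat > h.py <<'E'
from station import *
import cv2,numpy as np
def cam(p):
    E=np.array(p["extrinsics"]);K=np.array([[p["fx"],0,p["cx"]],[0,p["fy"],p["cy"]],[0,0,1.]]);return E,K,np.array(p["D"],float)
def proj(p,X):
    E,K,D=cam(p);return cv2.projectPoints(np.array(X,float).reshape(-1,1,3),cv2.Rodrigues(E[:3,:3])[0],E[:3,3],K,D)[0].reshape(-1,2)
E
python3 - <<'E'
from h import *
s=get_state();print(s["time"],s["tcp_pos"],s["orientation"].round(3))
p=get_image("wrist");cv2.imwrite("pics/w1.png",p["image"][:,:,::-1])
E=p["extrinsics"];print(E.round(2),p["fx"])
for t in["cradle","handle","axle_end","panel_mid","pointer_tip","marker_tip"]:
    print(t,[(np.round(q["location"],1),round(q["p"],2)) for q in place_of(t,p)[:2]])
print(get_state()["time"])
E
```

```text
2.0 [ 376.04127138 -113.87471785  547.28562488] [[ 0.965  0.262  0.001]
 [ 0.262 -0.965 -0.001]
 [ 0.001  0.001 -1.   ]]
[[ 2.6000e-01 -9.7000e-01  0.0000e+00 -2.0994e+02]
 [-9.3000e-01 -2.5000e-01  2.8000e-01  2.4531e+02]
 [-2.7000e-01 -7.0000e-02 -9.6000e-01  6.0712e+02]
 [ 0.0000e+00  0.0000e+00  0.0000e+00  1.0000e+00]] 310.85614273851405
cradle []
handle []
axle_end []
panel_mid []
pointer_tip []
marker_tip []
2.35
```

>>> {"fn": "send_rows", "kwargs": {
  "targets": [1, 35, -15, 10, 0, 1, 70, -30, 20, 0, 1, 105, -45, 27, 0, 1, 138, -61, 27, 0, 1, 138, -61, 27, 0, 1, 138, -61, 27, 0]
}}

```text
time: 2.85
tcp_pos: [494.3, -21.6, 518.1]
orientation: [[0.965, 0.262, -0.003], [0.262, -0.965, -0.0], [-0.003, -0.0, -1.0]]
ft_force: [-0.8, -1.0, 1.0]
width: 85.3
gripper_force: 0.0
```

```bash
sleep 3
python3 - <<'E'
from h import *
s=get_state();print(s["time"],s["tcp_pos"],s["orientation"].round(3)[0],s["ft_force"])
p=get_image("wrist");cv2.imwrite("pics/w2.png",p["image"][:,:,::-1])
E=p["extrinsics"];print((-E[:3,:3].T@E[:3,3]).round())
for t in["handle","axle_end","panel_mid"]:
    print(t,[(np.round(q["location"],1),round(q["p"],2)) for q in place_of(t,p)[:2]])
p=get_image("top")
for t in["handle","axle_end","marker_tip","pointer_tip","panel_mid","cradle"]:
    print(t,[(np.round(q["location"],1),round(q["p"],2)) for q in place_of(t,p)[:2]])
p=get_image("scene");cv2.imwrite("pics/s2.png",cv2.resize(p["image"][110:270,200:360,::-1],None,fx=3.5,fy=3.5,interpolation=cv2.INTER_CUBIC))
for t in["handle","axle_end","marker_tip","pointer_tip","panel_mid","cradle"]:
    print(t,[(np.round(q["location"],1),round(q["p"],2)) for q in place_of(t,p)[:2]])
E
```

```text
2.85 [494.34191237 -21.64289075 518.14359798] [ 0.965  0.262 -0.003] [-0.78234843 -0.96001496  1.01954274]
[562.  -4. 487.]
handle [(array([499.5, -16.3, 287.9]), 0.66)]
axle_end []
panel_mid []
handle []
axle_end []
marker_tip [(array([786.3, 113.1, 280.4]), 0.51)]
pointer_tip []
panel_mid [(array([647. ,  85.8, 147.4]), 0.74)]
cradle [(array([645.7,  88.9,   1.4]), 0.58)]
handle [(array([ 4.378e+02, -5.448e+02,  2.000e-01]), 0.68), (array([497.5, -17.2, 289.7]), 0.66)]
axle_end [(array([479.9,  43.5, 131.6]), 0.64)]
marker_tip [(array([785. , 120.8, 277. ]), 0.51)]
pointer_tip [(array([798.3,  72.8, 266. ]), 0.8), (array([783.8, 119.8, 274.4]), 0.65)]
panel_mid [(array([647.7,  80.8, 149.9]), 0.96)]
cradle [(array([ 6.46e+02,  9.47e+01, -2.00e-01]), 0.57)]
```

View pics/w2.png

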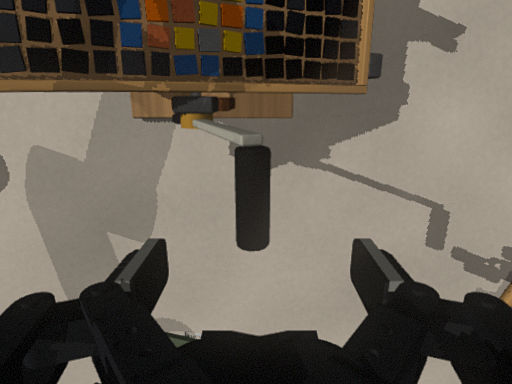

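View pics/s2.png

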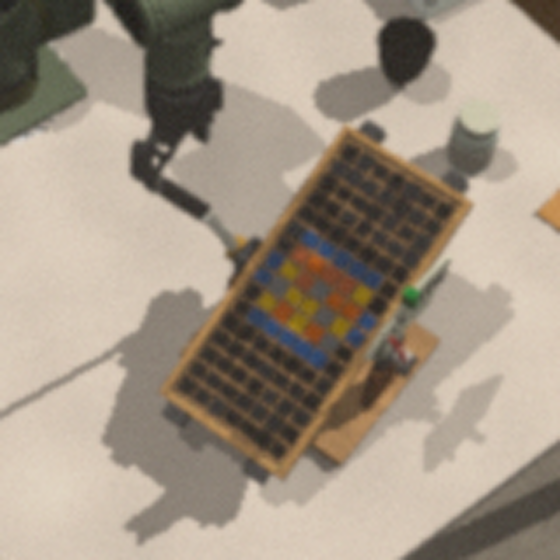

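Wrist picture: the bar is vertical at x 236–270, y 147–248, centred between the pads, so the yaw is right. The panel's near edge is at y≈92 with its right corner at about (368,92). In the scene crop the green marker is at (411,296) and the red pointer at about (400,350). Next I'll build a tilt estimator from the wrist picture, warping the reference panel texture by plane geometry, and check it against the model.

```bash
cat >> h.py <<'E'
from scipy.optimize import minimize_scalar
Z0=130.
G=dict(ax=480.2,ay=46.1,yaw=0.266)   # axle_end point and yaw
def panelpts(x,y,th,h=22.,G=G):
    # x along axle from cradle centre, y across the panel, h above axle in the rocker frame
    x,y=np.broadcast_arrays(np.asarray(x,float),np.asarray(y,float))
    l=y*np.cos(th)+h*np.sin(-th)*-1; l=y*np.cos(th)+h*np.sin(th); z=-y*np.sin(th)+h*np.cos(th)
    a=x+173.; c,s=np.cos(G["yaw"]),np.sin(G["yaw"])
    return np.stack([G["ax"]+a*c-l*s,G["ay"]+a*s+l*c,Z0+z],-1)
E
python3 - <<'E'
from h import *
import pickle
s=get_state();p=get_image("wrist");pickle.dump(p,open("ref.pkl","wb"))
print(s["tcp_pos"])
for h in(22,-8): print(h,proj(p,panelpts([-100,-100,-100,-100],[-215,0,100,150],-0.4,h)).round(1))
print(proj(p,[[498,-17.3,288]]))
g=cv2.cvtColor(p["image"],cv2.COLOR_RGB2HSV)
im=p["image"].astype(int)
for x in(20,60,120,300,340): print(x,[tuple(im[y,x]) for y in range(80,98,2)])
for y in(20,50,80): print(y,[tuple(im[y,x]) for x in range(352,380,3)])
E
```

```text
[493.3064576  -20.70702079 519.41813784]
22 [[364.5  92.6]
 [200.9  90.9]
 [ 94.5  90.7]
 [ 31.7  90.9]]
-8 [[349.6  92.9]
 [195.   91.5]
 [ 97.   91.4]
 [ 39.9  91.6]]
[[254.35057968 198.04655048]]
20 [(np.int64(119), np.int64(89), np.int64(51)), (np.int64(124), np.int64(94), np.int64(56)), (np.int64(124), np.int64(94), np.int64(57)), (np.int64(120), np.int64(93), np.int64(57)), (np.int64(116), np.int64(88), np.int64(53)), (np.int64(85), np.int64(63), np.int64(36)), (np.int64(141), np.int64(133), np.int64(121)), (np.int64(165), np.int64(156), np.int64(141)), (np.int64(165), np.int64(154), np.int64(142))]
60 [(np.int64(108), np.int64(84), np.int64(51)), (np.int64(99), np.int64(75), np.int64(45)), (np.int64(97), np.int64(73), np.int64(44)), (np.int64(95), np.int64(72), np.int64(46)), (np.int64(91), np.int64(69), np.int64(42)), (np.int64(60), np.int64(44), np.int64(28)), (np.int64(148), np.int64(138), np.int64(123)), (np.int64(165), np.int64(157), np.int64(141)), (np.int64(164), np.int64(155), np.int64(138))]
120 [(np.int64(77), np.int64(58), np.int64(33)), (np.int64(130), np.int64(99)
[... 1803 characters left out ...]
t64(117), np.int64(71)), (np.int64(127), np.int64(96), np.int64(57)), (np.int64(104), np.int64(82), np.int64(60)), (np.int64(98), np.int64(91), np.int64(82)), (np.int64(98), np.int64(92), np.int64(84)), (np.int64(98), np.int64(94), np.int64(85))]
80 [(np.int64(45), np.int64(36), np.int64(29)), (np.int64(87), np.int64(68), np.int64(50)), (np.int64(144), np.int64(107), np.int64(65)), (np.int64(142), np.int64(107), np.int64(66)), (np.int64(125), np.int64(95), np.int64(58)), (np.int64(110), np.int64(88), np.int64(57)), (np.int64(101), np.int64(95), np.int64(86)), (np.int64(100), np.int64(94), np.int64(86)), (np.int64(102), np.int64(96), np.int64(87)), (np.int64(102), np.int64(95), np.int64(87))]
```

>>> {"fn": "send_rows", "kwargs": {
  "targets": [1, 0, -2.5, 25, 0, 1, 0, -2.5, 50, 0, 1, 0, -2.5, 70, 0, 1, 0, -2.5, 77, 0, 1, 0, -2.5, 77, 0, 0.5, 0, -2.5, 77, 0, 0, 0, -2.5, 77, 0, 0, 0, -2.5, 77, 0, 0, 0, -2.5, 77, 0, 0, 0, -2.5, 77, 0, 0, 0, -2.5, 77, 0, 0, 0, -2.5, 77, 0]
}}

```text
time: 4.8
tcp_pos: [492.7, -18.6, 443.3]
orientation: [[0.965, 0.263, 0.002], [0.263, -0.965, -0.001], [0.001, 0.001, -1.0]]
ft_force: [-1.5, -1.3, 4.2]
width: 22.2
gripper_force: 58.5
```

```bash
sleep 3; sed -i 's/ax=480.2,ay=46.1/ax=480.6,ay=44.6/' h.py
cat >> h.py <<'E'
import pickle
from scipy.optimize import minimize
REF=pickle.load(open("ref.pkl","rb"))
gx,gy=np.meshgrid(np.arange(-98,-10,2.5),np.arange(-214,180,2.5))
def samp(p,th,d=(0,0)):
    uv=(proj(p,panelpts(gx.ravel(),gy.ravel(),th))+d).astype(np.float32)
    im=cv2.GaussianBlur(p["image"],(0,0),1.2).astype(np.float32)
    ok=(uv[:,0]>1)&(uv[:,0]<510)&(uv[:,1]>1)&(uv[:,1]<380)
    return cv2.remap(im,uv[:,:1].copy(),uv[:,1:].copy(),cv2.INTER_LINEAR)[:,0],ok
RV,ROK=samp(REF,-0.4)
def score(p,th,d=(0,0)):
    v,ok=samp(p,th,d);m=ok&ROK
    a=RV[m]-RV[m].mean(0);b=v[m]-v[m].mean(0)
    return (a*b).sum()/np.sqrt((a*a).sum()*(b*b).sum())
def tilt(p):
    t=np.arange(-0.44,0.3,0.02);t0=t[np.argmax([score(p,x) for x in t])]
    r=minimize(lambda q:-score(p,q[0],q[1:]*100),[t0,0,0],method="Nelder-Mead",options=dict(xatol=1e-3,fatol=1e-5,initial_simplex=[[t0,0,0],[t0+.02,0,0],[t0,.02,0],[t0,0,.02]]))
    return r.x[0],r.x[1:]*100,-r.fun
E
python3 - <<'E'
from h import *
s=get_state();print(s["time"],s["tcp_pos"],s["ft_force"],s["width"])
p=get_image("wrist");cv2.imwrite("pics/w3.png",p["image"][:,:,::-1])
pickle.dump(p,open("g.pkl","wb"))
print(tilt(p)); print([round(score(p,t),2) for t in(-.44,-.42,-.4,-.38,-.36,-.3)])
print(proj(p,[[498,-17,288]]), tilt(REF))
E
```

```text
4.8 [492.71684495 -18.55033834 443.2824453 ] [-1.49193085 -1.29477349  4.23033607] 22.22080225725498
(np.float64(-0.4019733131392884), array([0.18251363, 0.20336976]), np.float64(0.9746818542480469))
[np.float32(0.91), np.float32(0.96), np.float32(0.97), np.float32(0.95), np.float32(0.9), np.float32(0.75)]
[[256.02441292 251.63930906]] (np.float64(-0.39999999999999997), array([0., 0.]), np.float64(1.0))
```

View pics/w3.png

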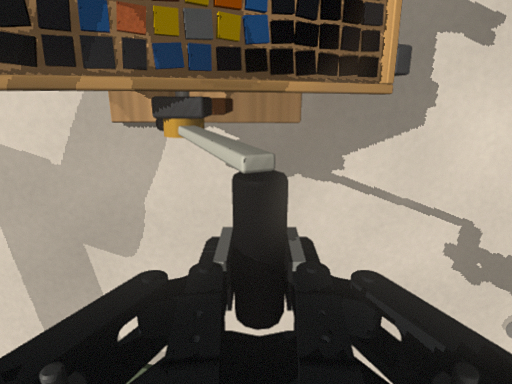

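The grip is good: the bar sits between the pads at x 233–288. The estimator reads −0.402 on the stop from a new viewpoint. Next comes a particle filter with a predictive planner that prints the rows to send.

```bash
cat > ctl.py <<'E'
import sys; from h import *
from scipy.optimize import least_squares
# usage: ctl.py nrows target rate [npics] ; state file pf.pkl
DT=1/48; K=.18; TAU=.04
def step(th,om,M,J,off,a,ad,q=0.):
    acc=(M*np.sin(th)+K*(a+off-th)+.012*(ad-om)-.03*om)/J
    om=om+acc*DT+q; th=th+om*DT
    lo=th<=-.4; th=np.where(lo,-.4,th); om=np.where(lo,np.maximum(om,0),om)
    return th,om
def smooth(a0,cmd):          # first-order arm lag
    out=[];a=a0
    for c in cmd:
        a=a+(c-a)*DT/(TAU+DT); out.append(a)
    out=np.array(out); return out,np.diff(np.r_[a0,out])/DT
def dense(c0,rows): return np.interp(np.arange(1,4*len(rows)+1)/4,np.arange(len(rows)+1),np.r_[c0,rows])
def a_meas(s,T0):
    d=s["tcp_pos"]-T0; c,n=np.cos(G["yaw"]),np.sin(G["yaw"])
    l=170*np.sin(-.4)-n*d[0]+c*d[1]; return np.arctan2(l,170*np.cos(-.4)+d[2])
N=1500
def main(n,target,rate,npic=2):
    try: S=pickle.load(open("pf.pkl","rb")); 
    except FileNotFoundError:
        s=get_state();g=np.random.default_rng(0);k=g.uniform(.8,1.25,N)
        S=dict(t=s["time"],T0=s["tcp_pos"],P=np.array([np.full(N,-.4),np.zeros(N),.31*k,.065*k*g.normal(1,.05,N),g.normal(0,.015,N)]),c=-.4,a=-.4,y=0.,z=0.,rows=[],log=[])
    g=np.random.default_rng(); P=S["P"]
    def adv(P,seq,a0):
        A,D=smooth(a0,seq)
        for a,d in zip(A,D): P[0],P[1]=step(*P,a,d,g.normal(0,.004,N)*(P[0]>-.399))
        return A[-1] if len(A) else a0
    if S["rows"]: S["a"]=adv(P,dense(S["c"],S["rows"]),S["a"]); S["c"]=S["rows"][-1]
    st=get_state(); am=a_meas(st,S["T0"]); info=(round(S["a"],3),round(am,3)); S["a"]=am; meas=[]
    for i in range(npic):
        p=get_image("wrist"); th,d,sc=tilt(p); meas.append(round(th,4))
        w=np.exp(-.5*((P[0]-th)/.008)**2)+1e-12; w/=w.sum()
        id=np.searchsorted(np.cumsum(w),(np.arange(N)+g.random())/N).clip(0,N-1); P=P[:,id]
        P+=g.normal(0,1,P.shape)*np.array([.0015,.004,.002,.0006,.001])[:,None]*np.r_[np.ones(1)*(th>-.395),np.ones(1)*(th>-.395),1,1,1][:,None]
        P[2]=P[2].clip(.24,.40);P[3]=P[3].clip(.048,.085)
        t1=get_state()["time"]; S["a"]=adv(P,np.full(int(round(.05/DT)) if i%2 else 2,S["c"]),S["a"])
    S["log"].append((st["time"],am,meas))
    print("t",round(st["time"],2),"now",round(t1,2),"a pred/meas",info,"tilt",meas,"score",round(float(sc),2),"shift",d.round(1))
    print("mean",P.mean(1).round(3),"sd",P.std(1).round(4),"force",st["ft_force"].round(1),"w",round(st["width"],1))
    Q=P[:,::N//50]; H=22; kn=np.arange(2,H+1,2); th0=P[0].mean()
    tt=np.arange(1,4*H+5)/48; ref=th0+np.sign(target-th0)*np.minimum(abs(target-th0),rate*tt)
    def rows_of(x): return np.interp(np.arange(1,H+1),np.r_[0,kn],np.r_[S["c"],x])
    def sim(x):
        r=rows_of(x); seq=np.r_[dense(S["c"],r)[:4*n],np.full(4,r[n-1]),dense(S["c"],r)[4*n:]]
        A,D=smooth(S["a"],seq); th,om=Q[0],Q[1]; T=[];O=[]
        for a,d in zip(A,D): th,om=step(th,om,Q[2],Q[3],Q[4],a,d); T.append(th);O.append(om)
        return np.array(T),np.array(O)
    def res(x):
        T,O=sim(x); d=np.diff(np.r_[S["c"],x])
        return np.r_[((T-ref[:,None])/.02).ravel()/7,(np.maximum(abs(O)-max(.2,1.2*rate),0)/.02).ravel()/3,d/.03,np.maximum(abs(d)-.16,0)/.005,np.maximum(abs(x)-.75,0)/.005]
    r=least_squares(res,np.full(len(kn),S["c"]),max_nfev=12); rows=rows_of(r.x)[:n]; T,O=sim(r.x)
    out=[];cm=[]
    for a in rows:
        y=round((-170*np.sin(a)-66.2)*2)/2; a2=np.arcsin((-66.2-y)/170); z=round((156.6-170*np.cos(a2))*2)/2
        out+=[0,y-S["y"],z-S["z"],0]; out=out; cm.append(a2)
    print("[%s]"%", ".join("0, 0, %g, %g, 0"%(out[4*i+1],out[4*i+2]) for i in range(n)))
    print("alpha",np.round(cm,3)); e=4*n+3
    print("pred tilt",T[::8].mean(1).round(3),"sd end",T[e].std().round(3),"maxom",abs(O[:e+1]).max().round(2))
    S.update(P=P,rows=cm,y=y,z=z,t=t1); pickle.dump(S,open("pf.pkl","wb"))
if __name__=="__main__": main(int(sys.argv[1]),float(sys.argv[2]),float(sys.argv[3]),int(sys.argv[4]) if len(sys.argv)>4 else 2)
E
time python3 ctl.py 12 -0.3 0.1 1
```

```text
t 4.85 now 4.9 a pred/meas (-0.4, np.float64(-0.4)) tilt [np.float64(-0.4018)] score 0.97 shift [0.2 0.2]
mean [-0.4    0.     0.319  0.067  0.001] sd [0.     0.     0.0404 0.0088 0.0151] force [-0.3 -1.3  4.1] w 21.8
[0, 0, 0, 0, 0, 0, 0, 0, 0, 0, 0, 0, 0, 0, 0, 0, 0, 0, 0, 0, 0, 0, 0, 0, 0, 0, 0, 0, 0, 0, 0, 0, 0, 0, 0, 0, 0, 0, 0, 0, 0, 0, 0, 0, 0, 0, 0, 0, 0, 0, 0, 0, 0, 0, 0, 0, 0, 0, 0, 0]
alpha [-0.4 -0.4 -0.4 -0.4 -0.4 -0.4 -0.4 -0.4 -0.4 -0.4 -0.4 -0.4]
pred tilt [-0.4 -0.4 -0.4 -0.4 -0.4 -0.4 -0.4 -0.4 -0.4 -0.4 -0.4 -0.4] sd end 0.0 maxom 0.0
real	0m1.380s
user	0m1.442s
sys	0m0.175s
```

```bash
python3 - <<'E'
s=open("ctl.py").read()
s=s.replace("def main(n,target,rate,npic=2):","def main(n,target,rate,npic=2,man=None):")
s=s.replace("r=least_squares(res,np.full(len(kn),S[\"c\"]),max_nfev=12); rows=rows_of(r.x)[:n]; T,O=sim(r.x)",
"""x0=np.full(len(kn),S["c"]) if th0>-.39 else np.full(len(kn),.35)
    x=least_squares(res,x0,max_nfev=15).x if man is None else np.interp(kn,[0,n],[S["c"],man])
    rows=rows_of(x)[:n]; T,O=sim(x)""")
s=s.replace("if len(sys.argv)>4 else 2)","if len(sys.argv)>4 else 2,float(sys.argv[5]) if len(sys.argv)>5 else None)")
open("ctl.py","w").write(s)
E
rm pf.pkl; python3 ctl.py 12 -0.3 0.1 1 0.10
```

```text
t 4.9 now 4.95 a pred/meas (-0.4, np.float64(-0.4)) tilt [np.float64(-0.402)] score 0.97 shift [0.2 0.2]
mean [-0.4    0.     0.319  0.067  0.001] sd [0.     0.     0.0405 0.0089 0.0152] force [-1.  -2.1  5.3] w 22.1
[0, 0, -6.5, -2.5, 0, 0, 0, -13.5, -5, 0, 0, 0, -20, -7, 0, 0, 0, -27, -9, 0, 0, 0, -34, -10.5, 0, 0, 0, -41, -11.5, 0, 0, 0, -48, -12.5, 0, 0, 0, -55, -13, 0, 0, 0, -62, -13.5, 0, 0, 0, -69, -13.5, 0, 0, 0, -76, -13, 0, 0, 0, -83, -12.5, 0]
alpha [-0.359 -0.315 -0.275 -0.233 -0.191 -0.149 -0.107 -0.066 -0.025  0.016
  0.058  0.099]
pred tilt [-0.4 -0.4 -0.4 -0.4 -0.4 -0.4 -0.4 -0.4 -0.4 -0.4 -0.4 -0.4] sd end 0.0 maxom 0.0
```

>>> {"fn": "send_rows", "kwargs": {
  "targets": [0, 0, -6.5, -2.5, 0, 0, 0, -13.5, -5, 0, 0, 0, -20, -7, 0, 0, 0, -27, -9, 0, 0, 0, -34, -10.5, 0, 0, 0, -41, -11.5, 0, 0, 0, -48, -12.5, 0, 0, 0, -55, -13, 0, 0, 0, -62, -13.5, 0, 0, 0, -69, -13.5, 0, 0, 0, -76, -13, 0, 0, 0, -83, -12.5, 0]
}}

```text
time: 5.95
tcp_pos: [471.2, 61.1, 457.1]
orientation: [[0.965, 0.263, 0.005], [0.263, -0.965, -0.005], [0.004, 0.006, -1.0]]
ft_force: [-0.6, -4.0, 12.2]
width: 22.1
gripper_force: 62.1
```

```bash
python3 ctl.py 6 -0.3 0.12 1
```

```text
t 5.95 now 6.0 a pred/meas (np.float64(0.079), np.float64(0.096)) tilt [np.float64(-0.3959)] score 0.94 shift [-1.1  0.3]
mean [-0.4    0.     0.319  0.067  0.001] sd [0.     0.0001 0.0405 0.0089 0.0152] force [-0.6 -4.  12.2] w 22.1
[0, 0, -0.5, 0, 0, 0, 0, -1, 0, 0, 0, 0, -4.5, 0.5, 0, 0, 0, -8.5, 1, 0, 0, 0, -22, 3.5, 0, 0, 0, -35.5, 7.5, 0]
alpha [0.102 0.105 0.126 0.149 0.23  0.313]
pred tilt [-0.4   -0.4   -0.4   -0.398 -0.393 -0.385 -0.378 -0.374 -0.372 -0.373
 -0.375 -0.377] sd end 0.005 maxom 0.14
```

>>> {"fn": "send_rows", "kwargs": {
  "targets": [0, 0, -0.5, 0, 0, 0, 0, -1, 0, 0, 0, 0, -4.5, 0.5, 0, 0, 0, -8.5, 1, 0, 0, 0, -22, 3.5, 0, 0, 0, -35.5, 7.5, 0]
}}

```text
time: 6.5
tcp_pos: [462.0, 95.5, 448.2]
orientation: [[0.965, 0.262, 0.004], [0.262, -0.965, -0.003], [0.003, 0.004, -1.0]]
ft_force: [3.1, 0.4, -2.8]
width: 22.1
gripper_force: 64.1
```

```bash
sleep 3; sed -i 's/TAU=.04/TAU=.015/' ctl.py; python3 ctl.py 6 -0.3 0.12 2
```

```text
t 6.5 now 6.6 a pred/meas (np.float64(0.298), np.float64(0.311)) tilt [np.float64(-0.3928), np.float64(-0.3908)] score 0.94 shift [-1.9  0.4]
mean [-0.394  0.047  0.306  0.064  0.001] sd [0.0057 0.0478 0.041  0.009  0.0153] force [ 3.1  0.4 -2.8] w 22.1
[0, 0, 4, -1.5, 0, 0, 0, 8, -2.5, 0, 0, 0, 13.5, -4, 0, 0, 0, 19, -5, 0, 0, 0, 24.5, -6, 0, 0, 0, 30.5, -7, 0]
alpha [0.288 0.264 0.23  0.197 0.164 0.129]
pred tilt [-0.393 -0.382 -0.369 -0.359 -0.352 -0.349 -0.349 -0.352 -0.357 -0.363
 -0.369 -0.373] sd end 0.043 maxom 0.2
```

>>> {"fn": "send_rows", "kwargs": {
  "targets": [0, 0, 0, 0, 0, 0, 0, 0, 0, 0]
}}

```text
time: 6.77
tcp_pos: [462.0, 96.3, 447.6]
orientation: [[0.965, 0.262, 0.001], [0.262, -0.965, 0.002], [0.002, -0.002, -1.0]]
ft_force: [4.9, 3.4, -0.2]
width: 22.0
gripper_force: 64.8
```

```bash
cat > redo.py <<'E'
import pickle,numpy as np,sys   # replace the planned rows by n rows held at the old command
S=pickle.load(open("pf.pkl","rb"));S["rows"]=[S["c"]]*int(sys.argv[1])
S["y"]=-118.5;S["z"]=-5.;pickle.dump(S,open("pf.pkl","wb"))
E
python3 redo.py 2; python3 ctl.py 6 -0.3 0.15 2
```

```text
t 6.77 now 6.87 a pred/meas (np.float64(0.313), np.float64(0.316)) tilt [np.float64(-0.3759), np.float64(-0.3713)] score 0.94 shift [-1.6  0.4]
mean [-0.366  0.137  0.28   0.059  0.001] sd [0.0074 0.0311 0.0134 0.0041 0.0165] force [ 4.9  3.4 -0.2] w 22.0
[0, 0, 8, -2.5, 0, 0, 0, 16, -4.5, 0, 0, 0, 21.5, -5.5, 0, 0, 0, 27, -6.5, 0, 0, 0, 31.5, -7, 0, 0, 0, 36.5, -7.5, 0]
alpha [0.264 0.215 0.182 0.149 0.123 0.093]
pred tilt [-0.364 -0.341 -0.321 -0.307 -0.301 -0.304 -0.314 -0.325 -0.337 -0.347
 -0.354 -0.358] sd end 0.032 maxom 0.24
```

```bash
python3 redo.py 0; python3 ctl.py 5 -0.09 0.2 1
```

```text
t 6.87 now 6.92 a pred/meas (np.float64(0.313), np.float64(0.315)) tilt [np.float64(-0.3657)] score 0.94 shift [-1.7  0.4]
mean [-0.359  0.15   0.279  0.059  0.   ] sd [0.0065 0.0263 0.0121 0.0039 0.0168] force [5.1 3.1 0.4] w 22.5
[0, 0, -1, 0, 0, 0, 0, -2, 0.5, 0, 0, 0, 5.5, -2, 0, 0, 0, 13.5, -4, 0, 0, 0, 18.5, -5, 0]
alpha [0.319 0.325 0.279 0.23  0.2  ]
pred tilt [-0.357 -0.327 -0.292 -0.258 -0.224 -0.193 -0.165 -0.141 -0.123 -0.11
 -0.103 -0.1  ] sd end 0.022 maxom 0.3
```

>>> {"fn": "send_rows", "kwargs": {
  "targets": [0, 0, -1, 0, 0, 0, 0, -2, 0.5, 0, 0, 0, 5.5, -2, 0, 0, 0, 13.5, -4, 0, 0, 0, 18.5, -5, 0]
}}

```text
time: 7.33
tcp_pos: [466.7, 78.6, 453.1]
orientation: [[0.965, 0.262, 0.001], [0.262, -0.965, 0.006], [0.002, -0.006, -1.0]]
ft_force: [3.8, 8.1, 2.2]
width: 21.8
gripper_force: 63.3
```

```bash
python3 ctl.py 5 -0.09 0.2 2
```

```text
t 7.33 now 7.43 a pred/meas (np.float64(0.206), np.float64(0.204)) tilt [np.float64(-0.2902), np.float64(-0.2827)] score 0.94 shift [-0.9  0.3]
mean [-0.273  0.187  0.285  0.06   0.001] sd [0.0065 0.0203 0.0107 0.0038 0.0178] force [3.8 8.1 2.2] w 21.8
[0, 0, -1.5, 0.5, 0, 0, 0, -3, 0.5, 0, 0, 0, 0, 0, 0, 0, 0, 3.5, -0.5, 0, 0, 0, 8, -1.5, 0]
alpha [0.209 0.218 0.2   0.179 0.152]
pred tilt [-0.272 -0.24  -0.207 -0.175 -0.144 -0.119 -0.101 -0.092 -0.088 -0.087
 -0.086 -0.085] sd end 0.02 maxom 0.26
```

>>> {"fn": "send_rows", "kwargs": {
  "targets": [0, 0, -1.5, 0.5, 0, 0, 0, -3, 0.5, 0, 0, 0, 0, 0, 0, 0, 0, 3.5, -0.5, 0, 0, 0, 8, -1.5, 0]
}}

```text
time: 7.85
tcp_pos: [468.6, 71.3, 455.1]
orientation: [[0.965, 0.262, 0.001], [0.262, -0.965, 0.006], [0.003, -0.006, -1.0]]
ft_force: [1.4, 5.4, 12.1]
width: 22.2
gripper_force: 63.0
```

```bash
python3 ctl.py 6 -0.09 0.2 2
```

```text
t 7.85 now 7.95 a pred/meas (np.float64(0.157), np.float64(0.158)) tilt [np.float64(-0.2041), np.float64(-0.1954)] score 0.93 shift [-0.4  0.3]
mean [-0.187  0.178  0.287  0.061 -0.002] sd [0.006  0.0195 0.0104 0.0039 0.0181] force [ 1.4  5.4 12.1] w 22.2
[0, 0, 4, -0.5, 0, 0, 0, 8.5, -1, 0, 0, 0, 12.5, -1.5, 0, 0, 0, 16.5, -1.5, 0, 0, 0, 20, -2, 0, 0, 0, 23, -2, 0]
alpha [0.129 0.102 0.078 0.055 0.034 0.016]
pred tilt [-0.182 -0.153 -0.129 -0.111 -0.099 -0.092 -0.089 -0.088 -0.087 -0.089
 -0.091 -0.096] sd end 0.019 maxom 0.22
```

Tracking well.

>>> {"fn": "send_rows", "kwargs": {
  "targets": [0, 0, 4, -0.5, 0, 0, 0, 8.5, -1, 0, 0, 0, 12.5, -1.5, 0, 0, 0, 16.5, -1.5, 0, 0, 0, 20, -2, 0, 0, 0, 23, -2, 0]
}}

```text
time: 8.45
tcp_pos: [474.5, 48.9, 457.5]
orientation: [[0.965, 0.262, 0.002], [0.262, -0.965, 0.006], [0.003, -0.006, -1.0]]
ft_force: [0.7, 7.3, 8.4]
width: 22.2
gripper_force: 62.4
```

```bash
cat > mk.py <<'E'
from h import *
S=pickle.load(open("pf.pkl","rb"));S["rows"]=list(S["rows"])+[S["rows"][-1]]*2;pickle.dump(S,open("pf.pkl","wb"))
p=get_image("scene");n=len(S["log"])
cv2.imwrite(f"pics/m{n}.png",cv2.resize(p["image"][165:245,280:360,::-1],None,fx=7,fy=7,interpolation=cv2.INTER_CUBIC))
for t in("pointer_tip","marker_tip"): print(t,[(np.round(q["location"],1),round(q["p"],2)) for q in place_of(t,p)[:3]])
pickle.dump(p,open("sc.pkl","wb"))
for a in(-.2,-.15,-.1,-.05,0,.05): print(a,proj(p,panelpts(138,0,a,150.)).round(1))
E
python3 mk.py; python3 ctl.py 6 -0.09 0.2 2
```

```text
pointer_tip [(array([788.2, 110.3, 280.1]), 0.79)]
marker_tip []
-0.2 [[316.  200.6]]
-0.15 [[317.  199.2]]
-0.1 [[318.1 197.9]]
-0.05 [[319.1 196.6]]
0 [[320.1 195.4]]
0.05 [[321.1 194.2]]
t 8.6 now 8.7 a pred/meas (np.float64(0.016), np.float64(0.022)) tilt [np.float64(-0.1111), np.float64(-0.1103)] score 0.91 shift [0.2 0.4]
mean [-0.109  0.025  0.285  0.06  -0.007] sd [0.0066 0.0212 0.0099 0.0037 0.014 ] force [1.6 6.2 9.4] w 22.2
[0, 0, -4.5, 0.5, 0, 0, 0, -9, 0.5, 0, 0, 0, -10, 0.5, 0, 0, 0, -10.5, 0.5, 0, 0, 0, -9.5, 0.5, 0, 0, 0, -9, 0.5, 0]
alpha [0.043 0.069 0.075 0.078 0.072 0.069]
pred tilt [-0.11  -0.107 -0.103 -0.1   -0.096 -0.093 -0.09  -0.088 -0.087 -0.087
 -0.089 -0.095] sd end 0.018 maxom 0.1
```

```bash
ls pics
```

```text
m7.png
s2.png
scene0.png
top0.png
w1.png
w2.png
w3.png
```

View pics/m7.png

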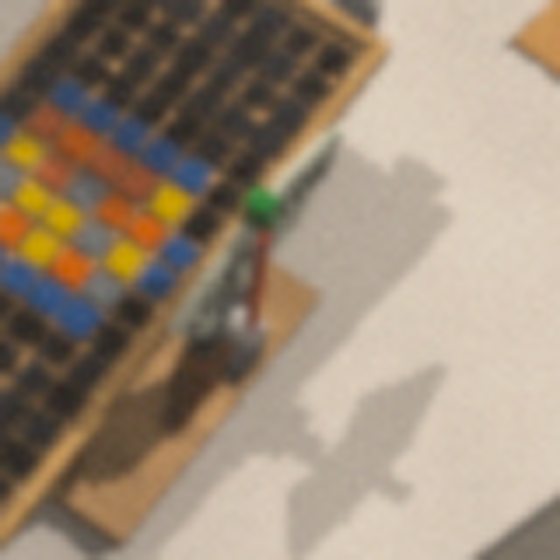

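>>> {"fn": "send_rows", "kwargs": {
  "targets": [0, 0, -4.5, 0.5, 0, 0, 0, -9, 0.5, 0, 0, 0, -10, 0.5, 0, 0, 0, -10.5, 0.5, 0, 0, 0, -9.5, 0.5, 0, 0, 0, -9, 0.5, 0]
}}

```text
time: 9.2
tcp_pos: [472.4, 56.6, 457.3]
orientation: [[0.965, 0.263, 0.003], [0.263, -0.965, 0.001], [0.003, 0.0, -1.0]]
ft_force: [1.9, 1.5, 7.9]
width: 22.2
gripper_force: 62.4
```

The crop shows the green marker at (263,202), or (317.6,193.9) in the full image. The red pointer tip is just below it at about (264,233), or (317.7,198.3), which matches the prediction for −0.11.

```bash
python3 ctl.py 6 -0.085 0.2 2
python3 - <<'E'
from h import *
p=pickle.load(open("sc.pkl","rb"))
im=p["image"].astype(int);m=(im[:,:,1]>im[:,:,0]*1.3+10)&(im[:,:,1]>im[:,:,2]*1.3+10);m[:165]=0;m[245:]=0;m[:,:280]=0;m[:,360:]=0
y,x=np.nonzero(m);w=(im[y,x,1]-im[y,x,0]);print("green",(x*w).sum()/w.sum(),(y*w).sum()/w.sum(),len(x))
for r in(155,162,170):print(r,[tuple(proj(p,panelpts(138,0,a,r))[0].round(1)) for a in(-.15,-.12,-.09,-.06,-.03,0)])
E
```

```text
t 9.2 now 9.3 a pred/meas (np.float64(0.07), np.float64(0.068)) tilt [np.float64(-0.0999), np.float64(-0.0995)] score 0.91 shift [0.2 0.4]
mean [-0.099  0.018  0.285  0.06  -0.008] sd [0.006  0.0196 0.0096 0.0035 0.0121] force [1.9 1.5 7.9] w 22.2
[0, 0, 0, 0, 0, 0, 0, 0, 0, 0, 0, 0, 1, 0, 0, 0, 0, 1.5, 0, 0, 0, 0, 2, 0, 0, 0, 0, 2.5, 0, 0]
alpha [0.069 0.069 0.064 0.061 0.058 0.055]
pred tilt [-0.099 -0.096 -0.093 -0.09  -0.089 -0.087 -0.086 -0.085 -0.084 -0.084
 -0.086 -0.089] sd end 0.018 maxom 0.09
green 316.97741935483873 193.42903225806452 12
155 [(np.float64(317.1), np.float64(198.8)), (np.float64(317.7), np.float64(197.9)), (np.float64(318.4), np.float64(197.1)), (np.float64(319.0), np.float64(196.3)), (np.float64(319.6), np.float64(195.5)), (np.float64(320.2), np.float64(194.8))]
162 [(np.float64(317.2), np.float64(198.1)), (np.float64(317.8), np.float64(197.2)), (np.float64(318.5), np.float64(196.4)), (np.float64(319.2), np.float64(195.5)), (np.float64(319.8), np.float64(194.7)), (np.float64(320.5), np.float64(193.9))]
170 [(np.float64(317.2), np.float64(197.3)), (np.float64(317.9), np.float64(196.4)), (np.float64(318.6), np.float64(195.5)), (np.float64(319.3), np.float64(194.6)), (np.float64(320.0), np.float64(193.8)), (np.float64(320.7), np.float64(192.9))]
```

>>> {"fn": "send_rows", "kwargs": {
  "targets": [0, 0, 0, 0, 0, 0, 0, 0, 0, 0, 0, 0, 1, 0, 0, 0, 0, 1.5, 0, 0, 0, 0, 2, 0, 0, 0, 0, 2.5, 0, 0]
}}

```text
time: 9.8
tcp_pos: [472.9, 54.5, 457.4]
orientation: [[0.965, 0.263, 0.003], [0.263, -0.965, 0.002], [0.004, -0.001, -1.0]]
ft_force: [1.7, 3.3, 9.9]
width: 22.3
gripper_force: 62.5
```

```bash
cat > tri.py <<'E'
from h import *
S=pickle.load(open("pf.pkl","rb"));S["rows"]=list(S["rows"])+[S["rows"][-1]]*2;pickle.dump(S,open("pf.pkl","wb"))
P=[get_image("top"),get_image("scene"),get_image("top")]
pickle.dump(P,open("ts.pkl","wb"))
def green(im,box):
    im=cv2.GaussianBlur(im,(0,0),.6).astype(float);e=np.clip(im[:,:,1]-np.maximum(im[:,:,0],im[:,:,2])-15,0,None);k=np.zeros_like(e);k[box[1]:box[3],box[0]:box[2]]=1;e*=k
    y,x=np.mgrid[:e.shape[0],:e.shape[1]];return np.array([(x*e).sum(),(y*e).sum()])/e.sum()
pr=[];uv=[]
for p,b in((P[0],(205,105,240,130)),(P[1],(305,180,335,205))):
    E,K,D=cam(p);g=green(p["image"],b);print("green px",g.round(2))
    uv.append(cv2.undistortPoints(g.reshape(1,1,2),K,D).reshape(2));pr.append(E[:3])
X=cv2.triangulatePoints(pr[0],pr[1],uv[0],uv[1])[:,0];X=X[:3]/X[3]
print("X",X.round(1),[proj(p,X).round(2) for p in P[:2]])
c,s=np.cos(G["yaw"]),np.sin(G["yaw"]);d=X-[G["ax"],G["ay"],Z0];l=-s*d[0]+c*d[1]
print("along",c*d[0]+s*d[1]-173,"r",np.hypot(l,d[2]),"marker",np.arctan2(l,d[2]))
E
python3 tri.py; python3 ctl.py 6 -0.075 0.2 2
```

```text
green px [220.9  117.26]
green px [316.99 193.41]
X [776.2 109.5 307.3] [array([[221.08, 117.36]]), array([[317.15, 193.36]])]
along 129.25221273592365 r 177.90210864632473 marker -0.08497801140080476
t 9.95 now 10.05 a pred/meas (np.float64(0.055), np.float64(0.056)) tilt [np.float64(-0.0997), np.float64(-0.0995)] score 0.91 shift [0.2 0.4]
mean [-0.099 -0.011  0.283  0.06  -0.011] sd [0.0061 0.0185 0.0099 0.0033 0.0107] force [1.4 2.7 9.1] w 21.9
[0, 0, -6, 0.5, 0, 0, 0, -12, 1, 0, 0, 0, -11, 1, 0, 0, 0, -9.5, 0.5, 0, 0, 0, -6.5, 0.5, 0, 0, 0, -3, 0, 0]
alpha [0.09  0.126 0.12  0.111 0.093 0.072]
pred tilt [-0.1   -0.099 -0.095 -0.088 -0.082 -0.077 -0.075 -0.074 -0.074 -0.074
 -0.074 -0.074] sd end 0.017 maxom 0.1
```

>>> {"fn": "send_rows", "kwargs": {
  "targets": [0, 0, -6, 0.5, 0, 0, 0, -12, 1, 0, 0, 0, -11, 1, 0, 0, 0, -9.5, 0.5, 0, 0, 0, -6.5, 0.5, 0, 0, 0, -3, 0, 0]
}}

```text
time: 10.55
tcp_pos: [472.3, 56.8, 457.3]
orientation: [[0.965, 0.263, 0.004], [0.263, -0.965, -0.0], [0.004, 0.001, -1.0]]
ft_force: [2.4, 1.1, 7.1]
width: 22.1
gripper_force: 62.2
```

```bash
python3 ctl.py 7 -0.075 0.2 2
```

```text
t 10.55 now 10.65 a pred/meas (np.float64(0.076), np.float64(0.069)) tilt [np.float64(-0.0899), np.float64(-0.0892)] score 0.91 shift [0.3 0.4]
mean [-0.087  0.036  0.283  0.06  -0.011] sd [0.0065 0.019  0.0106 0.0033 0.0099] force [2.4 1.1 7.1] w 22.1
[0, 0, 1.5, 0, 0, 0, 0, 3, 0, 0, 0, 0, 4, 0, 0, 0, 0, 5, 0, 0, 0, 0, 5.5, -0.5, 0, 0, 0, 6, -0.5, 0, 0, 0, 5.5, -0.5, 0]
alpha [0.064 0.055 0.049 0.043 0.04  0.037 0.04 ]
pred tilt [-0.086 -0.081 -0.077 -0.074 -0.073 -0.074 -0.075 -0.076 -0.076 -0.076
 -0.075 -0.071] sd end 0.016 maxom 0.08
```

>>> {"fn": "send_rows", "kwargs": {
  "targets": [0, 0, 1.5, 0, 0, 0, 0, 3, 0, 0, 0, 0, 4, 0, 0, 0, 0, 5, 0, 0, 0, 0, 5.5, -0.5, 0, 0, 0, 6, -0.5, 0, 0, 0, 5.5, -0.5, 0]
}}

```text
time: 11.23
tcp_pos: [473.6, 52.4, 457.4]
orientation: [[0.965, 0.262, 0.002], [0.262, -0.965, 0.004], [0.003, -0.003, -1.0]]
ft_force: [2.2, 4.8, 7.4]
width: 21.8
gripper_force: 62.3
```

```bash
python3 ctl.py 8 -0.075 0.2 2
```

```text
t 11.23 now 11.33 a pred/meas (np.float64(0.04), np.float64(0.043)) tilt [np.float64(-0.0818), np.float64(-0.0821)] score 0.91 shift [0.4 0.4]
mean [-0.082 -0.01   0.282  0.06  -0.013] sd [0.0063 0.0183 0.0109 0.0033 0.0094] force [2.2 4.8 7.4] w 21.8
[0, 0, -3.5, 0.5, 0, 0, 0, -6.5, 0.5, 0, 0, 0, -7, 0.5, 0, 0, 0, -7, 0.5, 0, 0, 0, -6, 0.5, 0, 0, 0, -5.5, 0.5, 0, 0, 0, -4, 0.5, 0, 0, 0, -3, 0.5, 0]
alpha [0.061 0.078 0.081 0.081 0.075 0.072 0.064 0.058]
pred tilt [-0.084 -0.084 -0.084 -0.081 -0.079 -0.077 -0.076 -0.075 -0.075 -0.075
 -0.074 -0.074] sd end 0.022 maxom 0.08
```

>>> {"fn": "send_rows", "kwargs": {
  "targets": [0, 0, -3.5, 0.5, 0, 0, 0, -6.5, 0.5, 0, 0, 0, -7, 0.5, 0, 0, 0, -7, 0.5, 0, 0, 0, -6, 0.5, 0, 0, 0, -5.5, 0.5, 0, 0, 0, -4, 0.5, 0, 0, 0, -3, 0.5, 0]
}}

```text
time: 12.0
tcp_pos: [472.9, 54.9, 457.3]
orientation: [[0.965, 0.263, 0.003], [0.263, -0.965, 0.002], [0.003, -0.001, -1.0]]
ft_force: [1.5, 3.0, 9.6]
width: 22.4
gripper_force: 62.5
```

```bash
python3 ctl.py 8 -0.075 0.2 2
```

```text
t 12.0 now 12.1 a pred/meas (np.float64(0.059), np.float64(0.058)) tilt [np.float64(-0.0787), np.float64(-0.0784)] score 0.91 shift [0.3 0.4]
mean [-0.078  0.009  0.282  0.06  -0.014] sd [0.0062 0.0185 0.0117 0.0033 0.0088] force [1.5 3.  9.6] w 22.4
[0, 0, 0.5, 0, 0, 0, 0, 1, 0, 0, 0, 0, 1, 0, 0, 0, 0, 1, 0, 0, 0, 0, 1, 0, 0, 0, 0, 1, 0, 0, 0, 0, 0.5, 0, 0, 0, 0, 0.5, 0, 0]
alpha [0.055 0.052 0.052 0.052 0.052 0.052 0.055 0.055]
pred tilt [-0.077 -0.076 -0.075 -0.075 -0.075 -0.075 -0.075 -0.075 -0.075 -0.075
 -0.075 -0.074] sd end 0.023 maxom 0.07
```

Very steady.

>>> {"fn": "send_rows", "kwargs": {
  "targets": [0, 0, 0.5, 0, 0, 0, 0, 1, 0, 0, 0, 0, 1, 0, 0, 0, 0, 1, 0, 0, 0, 0, 1, 0, 0, 0, 0, 1, 0, 0, 0, 0, 0.5, 0, 0, 0, 0, 0.5, 0, 0]
}}

```text
time: 12.77
tcp_pos: [473.0, 54.5, 457.3]
orientation: [[0.965, 0.263, 0.003], [0.263, -0.965, 0.002], [0.003, -0.001, -1.0]]
ft_force: [2.5, 2.7, 9.8]
width: 22.4
gripper_force: 62.5
```

```bash
python3 mk.py | head -2;  python3 ctl.py 9 -0.075 0.2 2
```

```text
pointer_tip [(array([783.9, 119.5, 279.1]), 0.76)]
marker_tip [(array([781.9, 119.9, 273.3]), 0.39)]
t 12.92 now 13.02 a pred/meas (np.float64(0.055), np.float64(0.056)) tilt [np.float64(-0.0744), np.float64(-0.0751)] score 0.91 shift [0.4 0.4]
mean [-0.075 -0.     0.282  0.06  -0.014] sd [0.0063 0.0184 0.0116 0.0035 0.0081] force [ 1.4  2.8 10.1] w 22.0
[0, 0, -0.5, 0, 0, 0, 0, -1, 0, 0, 0, 0, -1, 0, 0, 0, 0, -1, 0, 0, 0, 0, -0.5, 0, 0, 0, 0, -0.5, 0, 0, 0, 0, -0.5, 0, 0, 0, 0, 0, 0, 0, 0, 0, 0, 0, 0]
alpha [0.058 0.061 0.061 0.061 0.058 0.058 0.058 0.055 0.055]
pred tilt [-0.076 -0.076 -0.075 -0.075 -0.075 -0.075 -0.075 -0.075 -0.075 -0.075
 -0.075 -0.075] sd end 0.021 maxom 0.08
```

>>> {"fn": "send_rows", "kwargs": {
  "targets": [0, 0, -0.5, 0, 0, 0, 0, -1, 0, 0, 0, 0, -1, 0, 0, 0, 0, -1, 0, 0, 0, 0, -0.5, 0, 0, 0, 0, -0.5, 0, 0, 0, 0, -0.5, 0, 0, 0, 0, 0, 0, 0, 0, 0, 0, 0, 0]
}}

```text
time: 13.77
tcp_pos: [473.0, 54.5, 457.3]
orientation: [[0.965, 0.263, 0.003], [0.263, -0.965, 0.002], [0.004, -0.001, -1.0]]
ft_force: [1.5, 3.5, 8.8]
width: 22.1
gripper_force: 62.5
```

```bash
python3 ctl.py 9 -0.075 0.2 2
```

```text
t 13.77 now 13.87 a pred/meas (np.float64(0.055), np.float64(0.056)) tilt [np.float64(-0.0719), np.float64(-0.0722)] score 0.91 shift [0.4 0.4]
mean [-0.072  0.004  0.283  0.06  -0.013] sd [0.0064 0.0184 0.0122 0.0036 0.0075] force [1.5 3.5 8.8] w 22.1
[0, 0, 1, 0, 0, 0, 0, 2, 0, 0, 0, 0, 2, 0, 0, 0, 0, 1.5, 0, 0, 0, 0, 1, 0, 0, 0, 0, 0.5, 0, 0, 0, 0, 0, 0, 0, 0, 0, -0.5, 0, 0, 0, 0, -0.5, 0, 0]
alpha [0.049 0.043 0.043 0.046 0.049 0.052 0.055 0.058 0.058]
pred tilt [-0.072 -0.072 -0.073 -0.074 -0.075 -0.076 -0.076 -0.076 -0.076 -0.075
 -0.075 -0.075] sd end 0.022 maxom 0.07
```

>>> {"fn": "send_rows", "kwargs": {
  "targets": [0, 0, 1, 0, 0, 0, 0, 2, 0, 0, 0, 0, 2, 0, 0, 0, 0, 1.5, 0, 0, 0, 0, 1, 0, 0, 0, 0, 0.5, 0, 0, 0, 0, 0, 0, 0, 0, 0, -0.5, 0, 0, 0, 0, -0.5, 0, 0]
}}

```text
time: 14.62
tcp_pos: [472.8, 55.0, 457.3]
orientation: [[0.965, 0.263, 0.003], [0.263, -0.965, 0.002], [0.004, -0.001, -1.0]]
ft_force: [0.8, 2.4, 9.6]
width: 22.3
gripper_force: 62.5
```

```bash
python3 ctl.py 9 -0.075 0.2 2
```

```text
t 14.62 now 14.72 a pred/meas (np.float64(0.058), np.float64(0.058)) tilt [np.float64(-0.0712), np.float64(-0.0724)] score 0.91 shift [0.3 0.4]
mean [-0.072  0.001  0.284  0.06  -0.013] sd [0.0063 0.0187 0.0127 0.0036 0.0072] force [0.8 2.4 9.6] w 22.3
[0, 0, 0.5, 0, 0, 0, 0, 1, 0, 0, 0, 0, 1.5, 0, 0, 0, 0, 1.5, 0, 0, 0, 0, 1, 0, 0, 0, 0, 1, 0, 0, 0, 0, 1, 0, 0, 0, 0, 0.5, 0, 0, 0, 0, 0.5, 0, 0]
alpha [0.055 0.052 0.049 0.049 0.052 0.052 0.052 0.055 0.055]
pred tilt [-0.072 -0.072 -0.072 -0.073 -0.074 -0.074 -0.075 -0.075 -0.075 -0.076
 -0.076 -0.076] sd end 0.025 maxom 0.07
```

>>> {"fn": "send_rows", "kwargs": {
  "targets": [0, 0, 0.5, 0, 0, 0, 0, 1, 0, 0, 0, 0, 1.5, 0, 0, 0, 0, 1.5, 0, 0, 0, 0, 1, 0, 0, 0, 0, 1, 0, 0, 0, 0, 1, 0, 0, 0, 0, 0.5, 0, 0, 0, 0, 0.5, 0, 0]
}}

```text
time: 15.47
tcp_pos: [472.9, 54.6, 457.3]
orientation: [[0.965, 0.263, 0.003], [0.263, -0.965, 0.002], [0.004, -0.001, -1.0]]
ft_force: [1.3, 2.7, 9.4]
width: 22.0
gripper_force: 62.5
```

```bash
python3 ctl.py 10 -0.075 0.2 2
```

```text
t 15.47 now 15.57 a pred/meas (np.float64(0.055), np.float64(0.056)) tilt [np.float64(-0.0718), np.float64(-0.0718)] score 0.91 shift [0.4 0.4]
mean [-0.072 -0.001  0.284  0.06  -0.013] sd [0.0065 0.0183 0.0131 0.0035 0.007 ] force [1.3 2.7 9.4] w 22.0
[0, 0, 0.5, 0, 0, 0, 0, 1, 0, 0, 0, 0, 1, 0, 0, 0, 0, 1, 0, 0, 0, 0, 0.5, 0, 0, 0, 0, 0.5, 0, 0, 0, 0, 0, 0, 0, 0, 0, 0, 0, 0, 0, 0, -0.5, 0, 0, 0, 0, -0.5, 0, 0]
alpha [0.052 0.049 0.049 0.049 0.052 0.052 0.055 0.055 0.058 0.058]
pred tilt [-0.071 -0.071 -0.072 -0.073 -0.073 -0.074 -0.074 -0.075 -0.075 -0.075
 -0.075 -0.075] sd end 0.025 maxom 0.06
```

>>> {"fn": "send_rows", "kwargs": {
  "targets": [0, 0, 0.5, 0, 0, 0, 0, 1, 0, 0, 0, 0, 1, 0, 0, 0, 0, 1, 0, 0, 0, 0, 0.5, 0, 0, 0, 0, 0.5, 0, 0, 0, 0, 0, 0, 0, 0, 0, 0, 0, 0, 0, 0, -0.5, 0, 0, 0, 0, -0.5, 0, 0]
}}

```text
time: 16.4
tcp_pos: [472.9, 55.0, 457.3]
orientation: [[0.965, 0.263, 0.003], [0.263, -0.965, 0.002], [0.004, -0.001, -1.0]]
ft_force: [2.8, 2.1, 9.1]
width: 22.1
gripper_force: 62.5
```

```bash
python3 ctl.py 12 -0.075 0.2 2
```

```text
t 16.4 now 16.5 a pred/meas (np.float64(0.058), np.float64(0.058)) tilt [np.float64(-0.0705), np.float64(-0.0723)] score 0.91 shift [0.3 0.4]
mean [-0.072  0.003  0.284  0.06  -0.012] sd [0.0065 0.0183 0.0139 0.0036 0.007 ] force [2.8 2.1 9.1] w 22.1
[0, 0, 0, 0, 0, 0, 0, 0, 0, 0, 0, 0, 0.5, 0, 0, 0, 0, 0.5, 0, 0, 0, 0, 1, 0, 0, 0, 0, 1, 0, 0, 0, 0, 1, 0, 0, 0, 0, 1, 0, 0, 0, 0, 1, 0, 0, 0, 0, 1, 0, 0, 0, 0, 1, 0, 0, 0, 0, 1, 0, 0]
alpha [0.058 0.058 0.055 0.055 0.052 0.052 0.052 0.052 0.052 0.052 0.052 0.052]
pred tilt [-0.073 -0.073 -0.073 -0.073 -0.073 -0.073 -0.074 -0.075 -0.076 -0.076
 -0.075 -0.073] sd end 0.032 maxom 0.11
```

>>> {"fn": "send_rows", "kwargs": {
  "targets": [0, 0, 0, 0, 0, 0, 0, 0, 0, 0, 0, 0, 0.5, 0, 0, 0, 0, 0.5, 0, 0, 0, 0, 1, 0, 0, 0, 0, 1, 0, 0, 0, 0, 1, 0, 0, 0, 0, 1, 0, 0, 0, 0, 1, 0, 0, 0, 0, 1, 0, 0, 0, 0, 1, 0, 0, 0, 0, 1, 0, 0]
}}

```text
time: 17.5
tcp_pos: [473.1, 54.1, 457.3]
orientation: [[0.965, 0.263, 0.003], [0.263, -0.965, 0.003], [0.004, -0.002, -1.0]]
ft_force: [1.6, 2.7, 9.7]
width: 21.9
gripper_force: 62.5
```

Over 8 s on the marker. Now lowering gently.

```bash
python3 ctl.py 7 -0.40 0.14 2
```

```text
t 17.5 now 17.6 a pred/meas (np.float64(0.052), np.float64(0.053)) tilt [np.float64(-0.0718), np.float64(-0.0716)] score 0.91 shift [0.4 0.4]
mean [-0.072 -0.003  0.284  0.06  -0.012] sd [0.0064 0.018  0.0135 0.004  0.0064] force [1.6 2.7 9.7] w 21.9
[0, 0, 14, -0.5, 0, 0, 0, 27.5, 0.5, 0, 0, 0, 27, 0.5, 0, 0, 0, 26.5, 0.5, 0, 0, 0, 17, 0, 0, 0, 0, 7, -0.5, 0, 0, 0, 0.5, 0, 0]
alpha [-0.031 -0.11  -0.107 -0.104 -0.048  0.011  0.049]
pred tilt [-0.072 -0.08  -0.102 -0.13  -0.158 -0.186 -0.211 -0.232 -0.251 -0.268
 -0.281 -0.292] sd end 0.022 maxom 0.23
```

>>> {"fn": "send_rows", "kwargs": {
  "targets": [0, 0, 14, -0.5, 0, 0, 0, 27.5, 0.5, 0, 0, 0, 27, 0.5, 0, 0, 0, 26.5, 0.5, 0, 0, 0, 17, 0, 0, 0, 0, 7, -0.5, 0, 0, 0, 0.5, 0, 0]
}}

```text
time: 18.18
tcp_pos: [473.5, 52.2, 458.0]
orientation: [[0.965, 0.263, 0.006], [0.263, -0.965, -0.006], [0.004, 0.008, -1.0]]
ft_force: [4.4, -2.1, -1.3]
width: 22.1
gripper_force: 60.4
```

```bash
python3 ctl.py 6 -0.40 0.14 2
```

```text
t 18.18 now 18.28 a pred/meas (np.float64(0.042), np.float64(0.041)) tilt [np.float64(-0.1281), np.float64(-0.1346)] score 0.92 shift [0.1 0.4]
mean [-0.142 -0.15   0.283  0.06  -0.012] sd [0.0063 0.0186 0.0136 0.0038 0.0063] force [ 4.4 -2.1 -1.3] w 22.1
[0, 0, -2, 0, 0, 0, 0, -4, 0, 0, 0, 0, -5, 0, 0, 0, 0, -5.5, 0, 0, 0, 0, -6.5, 0, 0, 0, 0, -7.5, 0.5, 0]
alpha [0.061 0.072 0.078 0.081 0.087 0.093]
pred tilt [-0.147 -0.172 -0.197 -0.222 -0.247 -0.271 -0.294 -0.315 -0.335 -0.352
 -0.367 -0.377] sd end 0.015 maxom 0.2
```

>>> {"fn": "send_rows", "kwargs": {
  "targets": [0, 0, -2, 0, 0, 0, 0, -4, 0, 0, 0, 0, -5, 0, 0, 0, 0, -5.5, 0, 0, 0, 0, -6.5, 0, 0, 0, 0, -7.5, 0.5, 0]
}}

```text
time: 18.78
tcp_pos: [471.7, 58.8, 457.3]
orientation: [[0.965, 0.263, 0.006], [0.263, -0.965, -0.008], [0.004, 0.009, -1.0]]
ft_force: [2.5, -6.1, 13.0]
width: 21.9
gripper_force: 62.7
```

```bash
python3 ctl.py 6 -0.40 0.14 2
```

```text
t 18.78 now 18.88 a pred/meas (np.float64(0.092), np.float64(0.081)) tilt [np.float64(-0.2206), np.float64(-0.2295)] score 0.93 shift [-0.4  0.3]
mean [-0.234 -0.157  0.284  0.06  -0.013] sd [0.0063 0.0202 0.0135 0.0038 0.0066] force [ 2.5 -6.1 13. ] w 21.9
[0, 0, -2.5, 0, 0, 0, 0, -4.5, 0.5, 0, 0, 0, -6.5, 0.5, 0, 0, 0, -8.5, 1, 0, 0, 0, -10.5, 1, 0, 0, 0, -12.5, 1.5, 0]
alpha [0.108 0.12  0.132 0.143 0.155 0.167]
pred tilt [-0.238 -0.265 -0.29  -0.314 -0.336 -0.359 -0.376 -0.388 -0.395 -0.398
 -0.4   -0.4  ] sd end 0.019 maxom 0.21
```

>>> {"fn": "send_rows", "kwargs": {
  "targets": [0, 0, -2.5, 0, 0, 0, 0, -4.5, 0.5, 0, 0, 0, -6.5, 0.5, 0, 0, 0, -8.5, 1, 0, 0, 0, -10.5, 1, 0, 0, 0, -12.5, 1.5, 0]
}}

```text
time: 19.38
tcp_pos: [468.5, 71.3, 454.9]
orientation: [[0.965, 0.263, 0.005], [0.263, -0.965, -0.006], [0.003, 0.007, -1.0]]
ft_force: [3.5, -4.0, 7.5]
width: 22.1
gripper_force: 63.9
```

```bash
python3 ctl.py 5 -0.40 0.12 2
```

```text
t 19.38 now 19.48 a pred/meas (np.float64(0.165), np.float64(0.158)) tilt [np.float64(-0.3242), np.float64(-0.3327)] score 0.94 shift [-1.   0.3]
mean [-0.337 -0.165  0.29   0.061 -0.012] sd [0.0067 0.0247 0.0119 0.0042 0.0067] force [ 3.5 -4.   7.5] w 22.1
[0, 0, -1.5, 0, 0, 0, 0, -3, 0.5, 0, 0, 0, -1.5, 0, 0, 0, 0, 0, 0, 0, 0, 0, 1, 0, 0]
alpha [0.176 0.185 0.176 0.167 0.161]
pred tilt [-0.34  -0.366 -0.39  -0.398 -0.399 -0.399 -0.4   -0.4   -0.4   -0.4
 -0.4   -0.4  ] sd end 0.008 maxom 0.22
```

>>> {"fn": "send_rows", "kwargs": {
  "targets": [0, 0, -1.5, 0, 0, 0, 0, -3, 0.5, 0, 0, 0, -1.5, 0, 0, 0, 0, 0, 0, 0, 0, 0, 1, 0, 0]
}}

```text
time: 19.9
tcp_pos: [468.7, 70.3, 455.0]
orientation: [[0.965, 0.263, 0.005], [0.263, -0.965, -0.005], [0.003, 0.006, -1.0]]
ft_force: [3.8, -2.8, 9.0]
width: 22.2
gripper_force: 63.9
```

```bash
python3 ctl.py 12 -0.40 0.12 2 -0.40
```

```text
t 19.9 now 20.0 a pred/meas (np.float64(0.162), np.float64(0.152)) tilt [np.float64(-0.3945), np.float64(-0.3953)] score 0.94 shift [-1.2  0.3]
mean [-0.4   -0.01   0.291  0.061 -0.012] sd [0.0011 0.0298 0.0118 0.0043 0.0068] force [ 3.8 -2.8  9. ] w 22.2
[0, 0, 8, -1.5, 0, 0, 0, 16, -2, 0, 0, 0, 23.5, -2.5, 0, 0, 0, 31.5, -2.5, 0, 0, 0, 39.5, -2, 0, 0, 0, 47.5, -1, 0, 0, 0, 55.5, 0, 0, 0, 0, 63, 1.5, 0, 0, 0, 71, 3.5, 0, 0, 0, 78.5, 5.5, 0, 0, 0, 86, 8, 0, 0, 0, 93.5, 11, 0]
alpha [ 0.114  0.067  0.022 -0.025 -0.072 -0.119 -0.167 -0.212 -0.26  -0.306
 -0.353 -0.4  ]
pred tilt [-0.4 -0.4 -0.4 -0.4 -0.4 -0.4 -0.4 -0.4 -0.4 -0.4 -0.4 -0.4] sd end 0.0 maxom 0.06
```

Landed on the stop. Unwinding the spring to slack.

>>> {"fn": "send_rows", "kwargs": {
  "targets": [0, 0, 8, -1.5, 0, 0, 0, 16, -2, 0, 0, 0, 23.5, -2.5, 0, 0, 0, 31.5, -2.5, 0, 0, 0, 39.5, -2, 0, 0, 0, 47.5, -1, 0, 0, 0, 55.5, 0, 0, 0, 0, 63, 1.5, 0, 0, 0, 71, 3.5, 0, 0, 0, 78.5, 5.5, 0, 0, 0, 86, 8, 0, 0, 0, 93.5, 11, 0]
}}

```text
time: 21.0
tcp_pos: [492.2, -18.7, 442.3]
orientation: [[0.965, 0.263, -0.003], [0.263, -0.965, 0.002], [-0.002, -0.003, -1.0]]
ft_force: [0.4, 1.6, 6.5]
width: 22.2
gripper_force: 64.3
```

Back at the grasp pose. Hold a moment, open, then rise.

>>> {"fn": "send_rows", "kwargs": {
  "targets": [0, 0, 0, 0, 0, 0.3, 0, 0, 0, 0, 0.6, 0, 0, 0, 0, 1, 0, 0, 0, 0, 1, 0, 0, 0, 0, 1, 0, 0, 0, 0, 1, 0, 0, 0, 0, 1, 0, 0, 0, 0, 1, 0, 0, 0, 0, 1, 0, 0, 0, 0, 1, 0, 0, 0, 0, 1, 0, 0, 0, 0]
}}

```text
time: 22.0
tcp_pos: [492.6, -18.4, 442.5]
orientation: [[0.965, 0.263, 0.0], [0.263, -0.965, -0.0], [0.0, 0.0, -1.0]]
ft_force: [-0.4, -0.4, 0.3]
width: 85.3
gripper_force: 0.0
```

>>> {"fn": "send_rows", "kwargs": {
  "targets": [1, 0, 0, -10, 0, 1, 0, 0, -25, 0, 1, 0, 0, -45, 0, 1, 0, 0, -65, 0, 1, 0, 0, -85, 0, 1, 0, 0, -100, 0, 1, 0, 0, -105, 0, 1, 0, 0, -105, 0, 1, 0, 0, -105, 0, 1, 0, 0, -105, 0, 1, 0, 0, -105, 0, 1, 0, 0, -105, 0]
}}

```text
time: 23.0
tcp_pos: [492.6, -18.4, 546.6]
orientation: [[0.965, 0.263, -0.002], [0.263, -0.965, 0.0], [-0.002, -0.001, -1.0]]
ft_force: [-0.6, -0.2, -1.3]
width: 85.3
gripper_force: 0.0
```

Run:
```python
from h import *
p=get_image("wrist");print(tilt(p));cv2.imwrite("pics/w9.png",p["image"][:,:,::-1])
print([np.round(q["location"],1) for q in place_of("handle",p)[:1]])
q=get_image("wrist");print(tilt(q)[0])
p=get_image("top")
for t in("pot","jar","hammer"): print(t,[np.round(q["location"],1) for q in place_of(t,p)[:1]])
```

```text
(np.float64(-0.3981523496935553), array([-0.16913626, -0.08552748]), np.float64(0.9910065531730652))
[array([500.9, -16.3, 289.8])]
-0.39792681465880053
pot [array([349.2, 509.3,  -4.5])]
jar [array([532.1, 487.3,  -3.3])]
hammer []
```

View pics/w9.png

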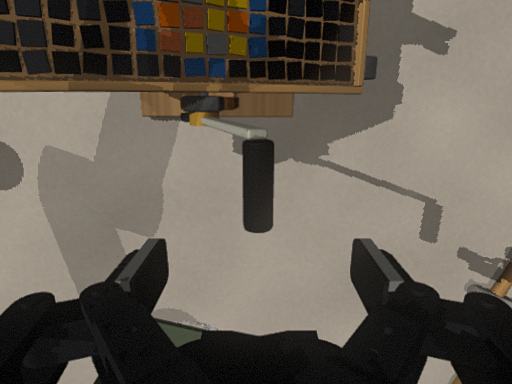

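The picture shows the grip free at (258,185) in its starting lean, with the panel at rest on its stop and the fingers clear. Handing in.

```bash
python3 -c "
from station import *
print(sign_off())"
```

```text
the job is handed in; nothing more can be done
None
```

Job handed in: the pointer stayed on the green marker for about 8 s by camera measurement, the panel is back at rest on its right-hand stop with the crank let go, and the pot and jar measured in place; the hammer was not detected in the last check, though the arm never worked near it.

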